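Press the proud dish lid home with the toggle clamp

TASK

One of the two dishes in the lid-pressing stations has its lid standing proud. Swing that station's toggle clamp by its handle over centre and down onto the lid so that it presses the lid fully home, hold it there a moment, then swing the same clamp back to its open stop so that the dish can be collected. Do not touch the lids or dishes with the robot, and leave the other clamp and the things standing around alone.

Things in the scene. Friction and masses are not known exactly. Their poses are not given: they have to be found in the camera images.
- left_station: Lid-pressing station fixed on the left (+y) half of the worktop: aluminium plate 235 x 130 x 12 mm, steel pivot bracket (50 long, 44 wide, 116 high) and a nest of four low stops. Origin on the worktop under the clamp's pivot; x from the pivot to the nest (roughly away from the robot), y along the pivot axis, z up. The plate runs from x = -55 to +180 mm.
- left_pivot (a point): The clamp's hinge axis (along the station's y), 100 mm above the worktop, over the station's origin.
- left_nest (a point): Centre of the nest, on the plate's top (12 mm above the worktop), 110 mm ahead of the pivot along the station's x. A dish stands here.
- left_clamp (a joint): Clamp angle; one stiff piece: 120 mm arm with rubber pad, and a 130 mm handle at 75 deg to it. 0 = open stop (start): arm up, handle back towards the robot, 25 deg above level. Grows as it closes: 1.40 = arm level, pad on a home lid, handle 15 deg past upright; end stop 1.45. A spring drives it away from 0.70 (centre) both ways; about 10 N at the bar carries it over.
- left_bar (a point): Middle of the handle's black round cross-bar, 18 mm in diameter, 120 mm long along the station's y. The 14 mm stem meets it in the middle: grip it about 37 mm to either side. At clamp angle q it lies 130*cos(155 deg - q) mm from the pivot along the station's x and 130*sin(155 deg - q) mm above it. The point turns with the clamp.
- left_pad (a point): Centre of the underside of the clamp's rubber pad (30 mm in diameter), 110 mm out along the arm.
- right_station: Lid-pressing station fixed on the right (-y) half of the worktop: aluminium plate 235 x 130 x 12 mm, steel pivot bracket (50 long, 44 wide, 116 high) and a nest of four low stops. Origin on the worktop under the clamp's pivot; x from the pivot to the nest (roughly away from the robot), y along the pivot axis, z up. The plate runs from x = -55 to +180 mm.
- right_pivot (a point): The clamp's hinge axis (along the station's y), 100 mm above the worktop, over the station's origin.
- right_nest (a point): Centre of the nest, on the plate's top (12 mm above the worktop), 110 mm ahead of the pivot along the station's x. A dish stands here.
- right_clamp (a joint): Clamp angle; one stiff piece: 120 mm arm with rubber pad, and a 130 mm handle at 75 deg to it. 0 = open stop (start): arm up, handle back towards the robot, 25 deg above level. Grows as it closes: 1.40 = arm level, pad on a home lid, handle 15 deg past upright; end stop 1.45. A spring drives it away from 0.70 (centre) both ways; about 10 N at the bar carries it over.
- right_bar (a point): Middle of the handle's black round cross-bar, 18 mm in diameter, 120 mm long along the station's y. The 14 mm stem meets it in the middle: grip it about 37 mm to either side. At clamp angle q it lies 130*cos(155 deg - q) mm from the pivot along the station's x and 130*sin(155 deg - q) mm above it. The point turns with the clamp.
- right_pad (a point): Centre of the underside of the clamp's rubber pad (30 mm in diameter), 110 mm out along the arm.
- dish_a: Round white dish, 112 mm in diameter at the rim, 52 mm high, loose in a nest (either dish may be in either station). Origin at the centre of its underside, z up.
- lid_a (a joint): How far the lid of dish_a stands proud of the dish's rim, in m: 0 = fully home, up to 0.016. One lid starts 11 to 15 mm proud, with its black seal showing below the steel, the other home. It slides stiffly (about 4 N).
- lid_a_top (a point): Centre of the top of the lid of dish_a: a flat steel lid 114 mm in diameter with a low button 36 mm wide; with the lid home it is 64 mm above the dish's underside.
- dish_b: Round white dish, 112 mm in diameter at the rim, 52 mm high, loose in a nest (either dish may be in either station). Origin at the centre of its underside, z up.
- lid_b (a joint): How far the lid of dish_b stands proud of the dish's rim, in m: 0 = fully home, up to 0.016. One lid starts 11 to 15 mm proud, with its black seal showing below the steel, the other home. It slides stiffly (about 4 N).
- lid_b_top (a point): Centre of the top of the lid of dish_b: a flat steel lid 114 mm in diameter with a low button 36 mm wide; with the lid home it is 64 mm above the dish's underside.
- jug: Bystander: stainless vacuum jug with black top, 120 mm in diameter, 220 mm high, handle to its +y. Origin under its centre.
- mug: Bystander: white mug, 76 mm wide, 70 mm high, standing on the tray. Origin under its centre.
- tray: Bystander: white meal tray, 220 x 300 x 16 mm. Origin under its centre.
- bottle: Bystander: clear water bottle with a blue cap, 64 mm in diameter, 190 mm high. Origin under its centre.
Mind the look-alikes: they are no part of the job. Leave any green look-alike of the dish_b alone. Leave any green look-alike of the dish_a alone.

How it is judged (in metres and radians):
On the way:
1. the clamp over the proud lid is swung over centre and down, and the lid is pressed fully home (((horizontal distance between dish_a and left_nest below 0.012 m and value of joint left_clamp above 1.34 rad and value of joint lid_a below 0.003 m) or (horizontal distance between dish_a and right_nest below 0.012 m and value of joint right_clamp above 1.34 rad and value of joint lid_a below 0.003 m))), for 0.4 s.
At the end, for the whole second after the job is handed in: Both clamps stand open (below 0.2 rad), both lids are home (within 3 mm), and both dishes stand upright and still (within 0.1 rad, below 0.03 m/s) in their nests (within 12 mm of the nest's centre). On the way the clamp over the proud lid was down (beyond 1.34 rad) with that lid home for 0.4 s (value of joint each of left_clamp, right_clamp below 0.2 rad and value of joint each of lid_a, lid_b below 0.003 m and (horizontal distance between dish_a and left_nest below 0.012 m or horizontal distance between dish_a and right_nest below 0.012 m) and angle between each of dish_a, dish_b's own z axis and vertical below 0.1 rad and linear speed of each of dish_a, dish_b below 0.03 m/s and (horizontal distance between dish_b and left_nest below 0.012 m or horizontal distance between dish_b and right_nest below 0.012 m)); the robot touches nothing.
It fails at once if the robot pushes on a lid or a dish (over 2 N) (contact force between any of the fingers, the arm and dish_a above 2 N or contact force between any of the fingers, the arm and dish_b above 2 N).
It fails at once if the clamp over the dish whose lid was home is swung (beyond 0.3 rad) ((horizontal distance between dish_b and left_nest below 0.03 m and value of joint left_clamp above 0.3 rad) or (horizontal distance between dish_b and right_nest below 0.03 m and value of joint right_clamp above 0.3 rad)).
It fails at once if a bystander is moved by more than 30 mm (distance of any of jug, mug, tray, bottle from where it was at the start of the episode above 0.03 m).
It also fails if it takes over 38 s, if anything falls off the work surface, if the arm or the gripper's body presses on something with over 40 N, if the wrist force passes 120 N, or if a joint passes its speed limit or range.

ROBOT

A 7-joint arm with a two-finger parallel gripper is mounted at the origin on the work surface. World frame = base frame: x ahead of the robot, y to its left, z up, the work surface at z = 0. Lengths are in mm, angles in rad, forces in N, time in s.
With the tool pointing down it reaches from about 400 to 875 mm from the base axis. Payload 4.4 kg.
Tool frame: the origin (TCP) lies between the finger pads; the fingertips stand 22 mm ahead of it and the grasp point (between the pads) lies 3 mm ahead of it; z points along the fingers, y is the line along which they close (so a half turn about z gives the same grasp; the last joint's range is limited). The gripper opens to 85 mm and grips with 20 to 120 N. Pads are 22 mm wide; open, the fingers measure 114 mm over their backs; the gripper's body (76 mm by 85 mm) begins 54 mm behind the grasp point. The pads swing forward as they close: fully open they stand 13 mm farther back than shut.
Start: joints at [1.233, 0.628, 0.038, 1.517, -0.027, 0.996, -0.02], TCP at [174.529, -626.145, 253.313] pointing down, gripper open.
Joint ranges: [-3.06, 3.06], [-0.37, 2.12], [-1.25, 1.32], [0.18, 2.47], [-1.1, 4.24], [0.23, 1.98], [-2.94, 2.94]. Speed limits (rad/s): [2.57, 2.57, 3.14, 3.14, 3.14, 3.14, 3.14].

INTERFACE

Orientations are given as [roll, pitch, yaw] about the fixed x, y, z axes, in that order (R = Rz(yaw) Ry(pitch) Rx(roll)).
In Python, from cell import ctrl gives the robot as it stands.
- The arm moves only by the tool step_arm, never from a script. Its argument "plan" is a list of rows, each an object of numbers: "dx", "dy", "dz": the shift along the tool's x, y, z scaled (see below); "ax", "ay", "az": the turn, a rotation vector about the tool's x, y, z scaled (see below); "gripper": the opening, from 0 (shut) to 1 (fully open). A call has 1 to 20 rows; each row shifts and turns the commanded pose from where the row before left it, along the tool's axes as they then stand; what a row does not reach is not made up. The controller multiplies each number of a shift by 0.3 m and each number of a turn by 90 degrees. A row lasts 1/8 s, in which the tool goes at most 62.5 mm and 10.7 degrees, less where a joint would pass 70% of its speed; a pose out of reach is approached as far as the arm can. A call with a number of a shift or a turn outside -1 to 1 is refused whole. A call with a gripper value outside its range is refused whole. The fingers move at their own pace and stop on an object; the grip force is fixed at half the most. Time passes only in rows, so rows that do not move let the fingers close. It gives the time, the measured TCP pose, the force, the opening and the grip force at its end, in the units of the state.
- ctrl.read_state(): the state, without advancing time (a new reading comes with each control period).
- ctrl.get_image(name): name is "scene" or "top" or "wrist"; returns a dict with "color" (384x512x3 uint8, red, green, blue), "range_z" (384x512 float32, mm along the optical axis (not along the pixel's ray), 0 where there is no reading), "fx", "fy", "cx", "cy" (pixels), "k1" (the pictures are not rectified: a ray, as slopes to the right and down, at radius r is drawn at 1 + k1 r^2 times it, then the intrinsics apply), "T" (4x4, takes a point from camera to world coordinates); the wrist camera has in their place "T_tool_cam" (4x4, takes a point from camera to tool coordinates, whose origin is the TCP and whose axes are the flange's). Camera axes: x right, y down, z forward; pixel columns grow to the right and rows downward; lengths in mm; the calibration is good to about 2 mm. A picture is of the moment at which its call begins: read the wrist's pose just before it.
- ctrl.finish_job(): hands the job in; it is judged then, once.
The state is a dict: "clock": time; "qpos": joint angles; "qd": joint speeds; "tau": joint torques, N m; "eef_pos": TCP position; "tool_rot": TCP orientation; "force": force on the tool from outside, world axes, zero at the start; "torque": the same for the moment, N m; "width": finger opening in mm; "gripper_force": force on a finger pad.
Only numpy, scipy, OpenCV 4.12 (cv2) and the standard library are available. Lean on these libraries where they do the work, as an engineer would, in place of code of your own. Each camera call takes 0.05 s, during which the arm holds its last target. There are 200 camera calls.

## Working session

There is one attempt and no reset: what is moved stays moved. The work goes in short steps, Python scripts to look and compute and a tool call to move; the robot and the scene stay as the last step left them, time stands still between calls to the robot, and variables do not carry over. Pictures are saved under pics/ and viewed, at most 10 in all, crops included, and the job is handed in when it is done.

Besides the shell and the picture viewer there is one more tool, called after ">>>" as a command line: name --argument value ..., lists and objects as JSON in quotes. step_arm: Moves the arm, as the interface text tells. Shifts and turns lie within -1 to 1; 1 stands for 0.3 m of shift or 90 degrees of turn. Its arguments: {"type":"object","properties":{"plan":{"type":"array"}},"required":["plan"]}

```bash
mkdir -p pics; cat > h.py <<'E'
import numpy as np,cv2
from cell import ctrl
def pts(im):
    h,w=im["range_z"].shape
    u,v=np.meshgrid(np.arange(w),np.arange(h))
    xd=(u-im["cx"])/im["fx"]; yd=(v-im["cy"])/im["fy"]
    x,y=xd.copy(),yd.copy()
    for _ in range(8):
        f=1+im["k1"]*(x*x+y*y); x=xd/f; y=yd/f
    z=im["range_z"]; P=np.stack([x*z,y*z,z,np.ones_like(z)],-1)
    return P@np.array(im["T"]).T
E
python3 - <<'E'
from h import *
s=ctrl.read_state(); print(s["eef_pos"],s["tool_rot"],s["clock"])
a=[]
for n in("scene","top"):
    im=ctrl.get_image(n); P=pts(im)[...,:3]; np.savez("pics/"+n,P=P,c=im["color"],z=im["range_z"])
    cv2.imwrite(f"pics/{n}0.png",cv2.resize(im["color"][...,::-1],(800,600)))
    print(n,np.array(im["T"]).round(2).tolist(),im["fx"],im["k1"])
E
```

```text
[ 174.40138056 -625.55429835  252.39590713] [-3.13970143e+00 -1.18964609e-05  2.71824395e-01] 0.0
scene [[0.45, 0.78, -0.44, 1356.57], [0.89, -0.39, 0.21, -396.44], [-0.01, -0.49, -0.87, 1560.27], [0.0, 0.0, 0.0, 1.0]] 431.83136312501773 -0.06134082567224052
top [[-0.02, -1.0, 0.05, 544.06], [-1.0, 0.02, 0.02, -51.82], [-0.02, -0.05, -1.0, 1411.67], [0.0, 0.0, 0.0, 1.0]] 374.2933764619171 -0.09985720147574403
```

View pics/scene0.png

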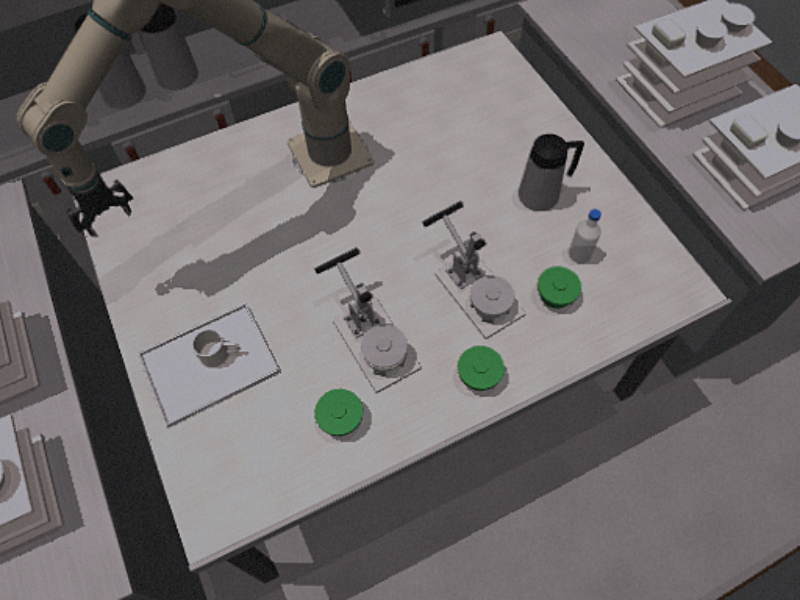

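View pics/top0.png

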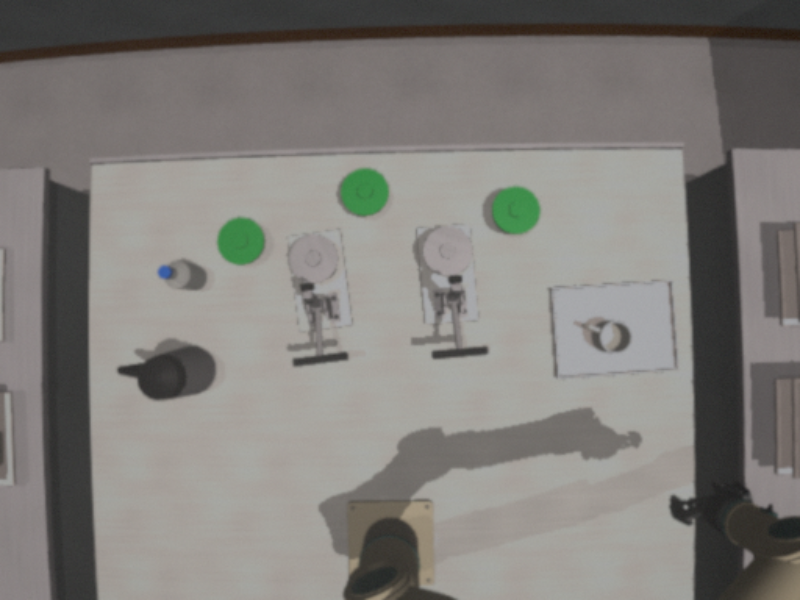

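The scene view shows the right station's lid at (384,347) and bar at (337,261), and the left station's lid at (492,298) and bar at (443,213). The top view shows the bars at (460,352) for right and (320,359) for left, and the lids at (447,250) and (313,258). The green dishes are look-alikes.

```bash
python3 - <<'E'
from h import *
k=1.5625
for n,B,L in(("top",{"L":(320,359),"R":(460,352)},{"L":(313,258),"R":(447,250)}),("scene",{"L":(443,213),"R":(337,261)},{"L":(492,298),"R":(384,347)})):
    d=np.load(f"pics/{n}.npz");P=d["P"];c=d["c"].astype(int)
    for s in "LR":
        u,v=(int(t/k) for t in B[s]); w=np.s_[v-22:v+22,u-25:u+25]
        m=(c[w].max(-1)<50)&(P[w][...,2]>110)
        nl,lab,st,ce=cv2.connectedComponentsWithStats(m.astype(np.uint8))
        i=1+np.argmax(st[1:,4]); q=P[w][lab==i]; mu=np.median(q,0); q=q[np.linalg.norm(q-mu,axis=1)<80]
        _,_,V=np.linalg.svd(q[:,:2]-q[:,:2].mean(0),full_matrices=False)
        t=(q[:,:2]-q[:,:2].mean(0))@V[0]
        print(n,s,"bar",st[i,4],q.mean(0).round(1),"mid",((q[:,:2].mean(0))+V[0]*(t.max()+t.min())/2).round(1),"dir",V[0].round(3),"len",np.ptp(t).round(),"z",np.percentile(q[:,2],[10,50,90]).round(1))
        u,v=(int(t/k) for t in L[s]); w=np.s_[v-22:v+22,u-25:u+25]
        p=P[w].reshape(-1,3); m=(p[:,2]>62)&(p[:,2]<105); p=p[m]
        h,e=np.histogram(p[:,2],np.arange(60,106,3)); 
        print("  lid",h,p.mean(0).round(1),((p.max(0)+p.min(0))/2).round(1),np.ptp(p,axis=0).round())
E
python3 - <<'E'
import cv2,numpy as np
c=np.load("pics/scene.npz")["c"][...,::-1]
cv2.imwrite("pics/crop1.png",cv2.resize(c[115:255,190:350],(800,600)[:0] or (686,600),interpolation=cv2.INTER_CUBIC))
E
```

```text
Traceback (most recent call last):
ValueError: attempt to get argmax of an empty sequence
```

View pics/crop1.png

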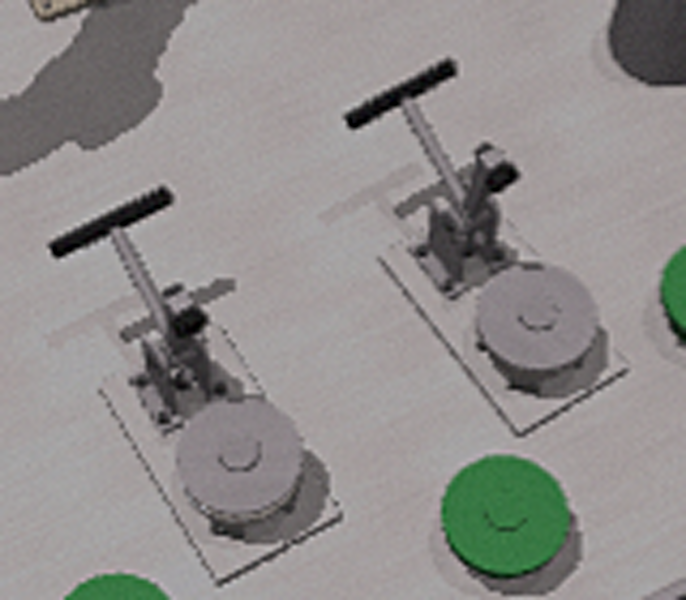

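The crop shows the two bars clearly at (110,222) for right and (400,93) for left, but the seal can't be told by eye. I'll use the heights, and colour masks with a ray onto z=155 for the bars.

```bash
cat >> h.py <<'E'
def ray(im,u,v,z):
    p=np.array([[[u,v]]],float)
    x=xd=(u-im["cx"])/im["fx"]; y=yd=(v-im["cy"])/im["fy"]
    for _ in range(8):
        f=1+im["k1"]*(x*x+y*y); x=xd/f; y=yd/f
    T=np.array(im["T"]); d=T[:3,:3]@[x,y,1]; o=T[:3,3]
    return o+d*(z-o[2])/d[2]
E
python3 - <<'E'
from h import *
k=1.5625
for n,B,L in(("top",{"L":(320,359),"R":(460,352)},{"L":(313,258),"R":(447,250)}),("scene",{"L":(443,213),"R":(337,261)},{"L":(492,298),"R":(384,347)})):
    im=ctrl.get_image(n);P=pts(im)[...,:3];c=im["color"].astype(int)
    for s in "LR":
        u,v=(int(t/k) for t in B[s]); w=np.s_[v-14:v+14,u-24:u+24]
        m=c[w].max(-1)<70
        nl,lab,st,ce=cv2.connectedComponentsWithStats(m.astype(np.uint8))
        if nl<2: print(c[w].max(-1).min());continue
        i=1+np.argmax(st[1:,4]); ys,xs=np.where(lab==i)
        (cx,cy),(a,b),an=cv2.minAreaRect(np.stack([xs,ys],1).astype(np.float32))
        bx=cv2.boxPoints(((cx,cy),(a+1,b+1),an)); e=sorted([(np.linalg.norm(bx[j]-bx[(j+1)%4]),j) for j in(0,1)])
        j=e[0][1]; A=(bx[j]+bx[(j+1)%4])/2; C=(bx[(j+2)%4]+bx[(j+3)%4])/2
        off=np.array([u-24,v-14])
        W=[ray(im,*(q+off),157) for q in(A,C)]
        pz=P[w][lab==i]; print(n,s,"bar",st[i,4],"ends",W[0].round(1),W[1].round(1),"mid",((W[0]+W[1])/2).round(1),"len",np.linalg.norm(W[0]-W[1]).round(),"range z",np.percentile(pz[:,2],[10,50,90]).round(1))
        u,v=(int(t/k) for t in L[s]); w=np.s_[v-22:v+22,u-25:u+25]
        p=P[w].reshape(-1,3); p=p[(p[:,2]>62)&(p[:,2]<105)]
        h,_=np.histogram(p[:,2],np.arange(60,106,3)); 
        print("  lid",h,np.median(p,0).round(1),((p.max(0)+p.min(0))/2).round(1),np.ptp(p,axis=0).round())
E
```

```text
top L bar 97 ends [463.5  80.  157. ] [451.5 192.2 157. ] mid [457.5 136.1 157. ] len 113.0 range z [158.5 162.3 164.9]
  lid [  3  68 239 266 127  49  14   1   0   0   0   0   0   0   0] [683.  163.1  69.7] [683.8 163.9  72.5] [110. 111.  20.]
top R bar 106 ends [ 468.9 -218.   157. ] [ 462.1 -106.9  157. ] mid [ 465.5 -162.5  157. ] len 111.0 range z [158.2 161.9 165.3]
  lid [  0   0   0   0  14  96 275 255 107  33   9   1   0   0   0] [ 692.4 -146.5   81.1] [ 692.1 -148.2   84.4] [112. 111.  22.]
scene L bar 100 ends [454.2 198.3 157. ] [467.   75.8 157. ] mid [460.6 137.  157. ] len 123.0 range z [154.3 160.4 166.1]
  lid [ 10  71 130 161 138  48  24  11   3   0   3   3   3   1   3] [684.  160.4  70.6] [650.1 164.8  82.7] [186. 113.  41.]
scene R bar 118 ends [ 463.1 -100.9  157. ] [ 472.9 -223.5  157. ] mid [ 468.  -162.2  157. ] len 123.0 range z [154.6 160.3 165.6]
  lid [  5  21  15   4  25  76 164 203 116  53  16   6   4   0   4] [ 696.  -149.1   81.8] [ 660.2 -145.5   83.3] [181. 114.  42.]
```

The right lid stands proud: its top is about 82–87 mm high, against about 70–76 mm on the left. The bar-to-lid distance is 228 mm, which matches the model. The station's yaw is about 0.066 and the pivot is near (584,-155). I'll grip 37 mm to the -y side, turning first and then moving above the bar.

>>> step_arm --plan '[{"az":-0.109,"gripper":1},{"az":-0.109,"gripper":1},{"az":-0.109,"gripper":1},{"az":-0.109,"gripper":1},{"az":-0.109,"gripper":1},{"az":-0.109,"gripper":1},{"az":-0.109,"gripper":1},{"az":-0.109,"gripper":1},{"dx":0.1127,"dy":0.0895,"gripper":1},{"dx":0.1127,"dy":0.0895,"gripper":1},{"dx":0.1127,"dy":0.0895,"gripper":1},{"dx":0.1127,"dy":0.0895,"gripper":1},{"dx":0.1127,"dy":0.0895,"gripper":1},{"dx":0.1127,"dy":0.0895,"gripper":1},{"dx":0.1127,"dy":0.0895,"gripper":1},{"dx":0.1127,"dy":0.0895,"gripper":1},{"dx":0.1127,"dy":0.0895,"gripper":1},{"dx":0.1127,"dy":0.0895,"gripper":1},{"dx":0.1127,"dy":0.0895,"gripper":1},{"dx":0.1127,"dy":0.0895,"gripper":1}]'

```text
invalid input
```

```bash
python3 - <<'E'
from h import *
s=ctrl.read_state(); print(s["eef_pos"].round(1),s["tool_rot"].round(4),s["clock"],s["qpos"].round(2),s["width"],s["force"])
im=ctrl.get_image("wrist"); cv2.imwrite("pics/w1.png",im["color"][...,::-1])
from scipy.spatial.transform import Rotation as R
T=np.eye(4);T[:3,:3]=R.from_euler("xyz",s["tool_rot"]).as_matrix();T[:3,3]=s["eef_pos"]
im["T"]=T@np.array(im["T_tool_cam"]); P=pts(im)[...,:3]; np.savez("pics/w1",P=P,c=im["color"],T=im["T"])
m=(P[...,2]>145)&(P[...,2]<175)&(im["color"].max(-1)<70)&(abs(P[...,0]-468)<50)
q=P[m]; print(len(q)); 
if len(q): print(np.percentile(q,[2,50,98],axis=0).round(1)); print(np.polyfit(q[:,1],q[:,0],1))
E
```

```text
[ 174.4 -625.8  252.8] [-3.1404  0.      0.2717] 0.2 [ 1.23  0.63  0.04  1.52 -0.03  1.   -0.02] 85.3341869874262 [-0.20397651 -0.27746854  0.47728793]
0
```

View pics/w1.png

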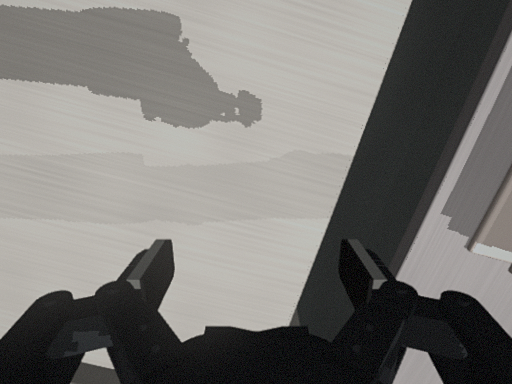

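The plan was refused and the arm hasn't moved; the wrist view only shows bare table. It may be that every key is required.

>>> step_arm --plan '[{"dx":0,"dy":0,"dz":0,"ax":0,"ay":0,"az":-0.109,"gripper":1},{"dx":0,"dy":0,"dz":0,"ax":0,"ay":0,"az":-0.109,"gripper":1},{"dx":0,"dy":0,"dz":0,"ax":0,"ay":0,"az":-0.109,"gripper":1},{"dx":0,"dy":0,"dz":0,"ax":0,"ay":0,"az":-0.109,"gripper":1},{"dx":0,"dy":0,"dz":0,"ax":0,"ay":0,"az":-0.109,"gripper":1},{"dx":0,"dy":0,"dz":0,"ax":0,"ay":0,"az":-0.109,"gripper":1},{"dx":0,"dy":0,"dz":0,"ax":0,"ay":0,"az":-0.109,"gripper":1},{"dx":0,"dy":0,"dz":0,"ax":0,"ay":0,"az":-0.109,"gripper":1}]'

```text
clock: 1.25
eef_pos: [174.3, -626.1, 253.2]
tool_rot: [-3.141, -0.0, 1.647]
force: [0.6, -0.3, -0.1]
width: 85.2
gripper_force: 0.0
```

>>> step_arm --plan '[{"dx":0.1127,"dy":0.0895,"dz":0,"ax":0,"ay":0,"az":0,"gripper":1},{"dx":0.1127,"dy":0.0895,"dz":0,"ax":0,"ay":0,"az":0,"gripper":1},{"dx":0.1127,"dy":0.0895,"dz":0,"ax":0,"ay":0,"az":0,"gripper":1},{"dx":0.1127,"dy":0.0895,"dz":0,"ax":0,"ay":0,"az":0,"gripper":1},{"dx":0.1127,"dy":0.0895,"dz":0,"ax":0,"ay":0,"az":0,"gripper":1},{"dx":0.1127,"dy":0.0895,"dz":0,"ax":0,"ay":0,"az":0,"gripper":1},{"dx":0.1127,"dy":0.0895,"dz":0,"ax":0,"ay":0,"az":0,"gripper":1},{"dx":0.1127,"dy":0.0895,"dz":0,"ax":0,"ay":0,"az":0,"gripper":1},{"dx":0.1127,"dy":0.0895,"dz":0,"ax":0,"ay":0,"az":0,"gripper":1},{"dx":0.1127,"dy":0.0895,"dz":0,"ax":0,"ay":0,"az":0,"gripper":1},{"dx":0.1127,"dy":0.0895,"dz":0,"ax":0,"ay":0,"az":0,"gripper":1},{"dx":0.1127,"dy":0.0895,"dz":0,"ax":0,"ay":0,"az":0,"gripper":1},{"dx":0,"dy":0,"dz":0,"ax":0,"ay":0,"az":0,"gripper":1}]'

```text
clock: 2.88
eef_pos: [469.5, -194.9, 253.6]
tool_rot: [3.139, -0.001, 1.648]
force: [-0.3, 0.4, -0.8]
width: 85.4
gripper_force: 0.0
```

```bash
python3 - <<'E'
from h import *
s=ctrl.read_state(); print(s["eef_pos"].round(1),s["tool_rot"].round(4),s["clock"],s["qpos"].round(2),s["width"],s["force"])
im=ctrl.get_image("wrist"); cv2.imwrite("pics/w2.png",im["color"][...,::-1])
from scipy.spatial.transform import Rotation as R
T=np.eye(4);T[:3,:3]=R.from_euler("xyz",s["tool_rot"]).as_matrix();T[:3,3]=s["eef_pos"]
im["T"]=T@np.array(im["T_tool_cam"]); P=pts(im)[...,:3]
m=(P[...,2]>145)&(P[...,2]<175)&(im["color"].max(-1)<70)&(abs(P[...,0]-468)<50)
q=P[m]; print(len(q)); 
if len(q): print(np.percentile(q,[2,50,98],axis=0).round(1)); print(np.polyfit(q[:,1],q[:,0],1))
E
```

```text
[ 469.5 -194.9  253.6] [ 3.1394e+00 -1.4000e-03  1.6483e+00] 2.875 [ 0.62  0.45 -0.39  1.9   0.22  0.83  0.19] 85.40963677459379 [-0.26363808  0.4132766  -0.82634084]
3194
[[ 456.9 -216.9  156.8]
 [ 466.3 -155.   162.1]
 [ 475.9 -105.6  164.2]]
[-6.33339109e-02  4.56349370e+02]
```

View pics/w2.png

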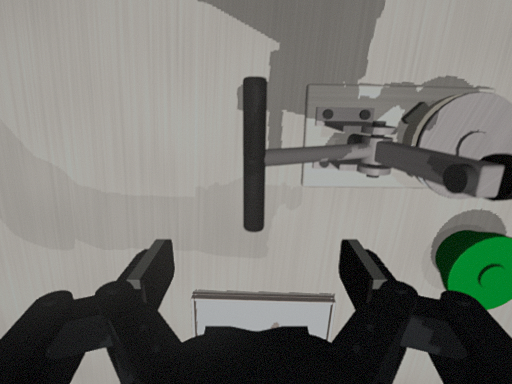

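The wrist view shows the bar at column 255, rows 78–230, centred between the fingers. The range fit puts it at x≈469 for y=-198. I'll descend and close.

>>> step_arm --plan '[{"dx":-0.01,"dy":0,"dz":0.08,"ax":0,"ay":0,"az":-0.003,"gripper":1},{"dx":0,"dy":0,"dz":0.08,"ax":0,"ay":0,"az":0,"gripper":1},{"dx":0,"dy":0,"dz":0.08,"ax":0,"ay":0,"az":0,"gripper":1},{"dx":0,"dy":0,"dz":0.08,"ax":0,"ay":0,"az":0,"gripper":1},{"dx":0,"dy":0,"dz":0,"ax":0,"ay":0,"az":0,"gripper":0},{"dx":0,"dy":0,"dz":0,"ax":0,"ay":0,"az":0,"gripper":0},{"dx":0,"dy":0,"dz":0,"ax":0,"ay":0,"az":0,"gripper":0},{"dx":0,"dy":0,"dz":0,"ax":0,"ay":0,"az":0,"gripper":0},{"dx":0,"dy":0,"dz":0,"ax":0,"ay":0,"az":0,"gripper":0},{"dx":0,"dy":0,"dz":0,"ax":0,"ay":0,"az":0,"gripper":0}]'

```text
clock: 4.18
eef_pos: [468.6, -202.0, 158.4]
tool_rot: [3.139, 0.001, 1.646]
force: [0.4, 0.3, 7.4]
width: 16.4
gripper_force: 58.7
```

```bash
python3 - <<'E'
from h import *
s=ctrl.read_state(); print(s["eef_pos"].round(1),s["tool_rot"].round(4),s["clock"],s["qpos"].round(2),s["width"],s["force"],s["gripper_force"])
n=14; q=np.linspace(0,1.42,n+1)
x=130*np.cos(np.radians(155)-q); z=130*np.sin(np.radians(155)-q)
for i in range(n): print(round(q[i+1],2),"dy",round((x[i+1]-x[i])/300,4),"dz",round(-(z[i+1]-z[i])/300,4), "rel", (x[i+1]-x[0]).round(1),(z[i+1]-z[0]).round(1))
E
```

```text
[ 468.6 -202.   158.4] [3.139e+00 1.200e-03 1.646e+00] 4.175 [ 0.57  0.59 -0.32  1.99  0.31  0.61  0.12] 16.384534137716074 [0.41597063 0.33119138 7.38621787] 58.66127550601959
0.1 dy 0.0206 dz -0.0388 rel 6.2 11.6
0.2 dy 0.0244 dz -0.0365 rel 13.5 22.6
0.3 dy 0.028 dz -0.0339 rel 21.9 32.8
0.41 dy 0.0312 dz -0.0309 rel 31.2 42.0
0.51 dy 0.0342 dz -0.0276 rel 41.5 50.3
0.61 dy 0.0368 dz -0.024 rel 52.6 57.5
0.71 dy 0.0391 dz -0.0201 rel 64.3 63.5
0.81 dy 0.0409 dz -0.016 rel 76.6 68.3
0.91 dy 0.0423 dz -0.0118 rel 89.2 71.9
1.01 dy 0.0433 dz -0.0075 rel 102.2 74.1
1.12 dy 0.0438 dz -0.003 rel 115.4 75.0
1.22 dy 0.0439 dz 0.0014 rel 128.6 74.6
1.32 dy 0.0435 dz 0.0058 rel 141.6 72.9
1.42 dy 0.0427 dz 0.0102 rel 154.4 69.8
```

>>> step_arm --plan '[{"dx":-0.0005,"dy":0.0206,"dz":-0.0388,"ax":0,"ay":0,"az":0,"gripper":0},{"dx":-0.0005,"dy":0.0244,"dz":-0.0365,"ax":0,"ay":0,"az":0,"gripper":0},{"dx":-0.0005,"dy":0.028,"dz":-0.0339,"ax":0,"ay":0,"az":0,"gripper":0},{"dx":-0.0005,"dy":0.0312,"dz":-0.0309,"ax":0,"ay":0,"az":0,"gripper":0},{"dx":0,"dy":0,"dz":0,"ax":0,"ay":0,"az":0,"gripper":0}]'

```text
clock: 4.8
eef_pos: [495.6, -200.1, 199.8]
tool_rot: [-3.134, -0.0, 1.646]
force: [-7.4, -2.4, -5.0]
width: 15.9
gripper_force: 59.2
```

>>> step_arm --plan '[{"dx":-0.0005,"dy":0.0342,"dz":-0.0276,"ax":0,"ay":0,"az":0,"gripper":0},{"dx":-0.0005,"dy":0.0368,"dz":-0.024,"ax":0,"ay":0,"az":0,"gripper":0},{"dx":-0.0005,"dy":0.0391,"dz":-0.0201,"ax":0,"ay":0,"az":0,"gripper":0},{"dx":-0.0005,"dy":0.0409,"dz":-0.016,"ax":0,"ay":0,"az":0,"gripper":0},{"dx":-0.0005,"dy":0.0423,"dz":-0.0118,"ax":0,"ay":0,"az":0,"gripper":0},{"dx":-0.0005,"dy":0.0433,"dz":-0.0075,"ax":0,"ay":0,"az":0,"gripper":0},{"dx":0,"dy":0,"dz":0,"ax":0,"ay":0,"az":0,"gripper":0}]'

```text
clock: 5.68
eef_pos: [573.8, -195.0, 235.7]
tool_rot: [3.132, 0.002, 1.647]
force: [1.8, -0.3, 8.1]
width: 16.0
gripper_force: 64.3
```

>>> step_arm --plan '[{"dx":-0.0005,"dy":0.0438,"dz":-0.003,"ax":0,"ay":0,"az":0,"gripper":0},{"dx":-0.0005,"dy":0.0439,"dz":0.0014,"ax":0,"ay":0,"az":0,"gripper":0},{"dx":-0.0005,"dy":0.0435,"dz":0.0058,"ax":0,"ay":0,"az":0,"gripper":0},{"dx":-0.0005,"dy":0.0427,"dz":0.0102,"ax":0,"ay":0,"az":0,"gripper":0},{"dx":0,"dy":0,"dz":0,"ax":0,"ay":0,"az":0,"gripper":0},{"dx":0,"dy":0,"dz":0,"ax":0,"ay":0,"az":0,"gripper":0},{"dx":0,"dy":0,"dz":0,"ax":0,"ay":0,"az":0,"gripper":0}]'

```text
clock: 6.55
eef_pos: [620.3, -191.9, 228.3]
tool_rot: [-3.138, -0.0, 1.646]
force: [-6.5, 1.0, 13.4]
width: 16.0
gripper_force: 70.6
```

```bash
python3 - <<'E'
from h import *
im=ctrl.get_image("scene");P=pts(im)
cv2.imwrite("pics/s2.png",cv2.resize(im["color"][...,::-1][115:255,190:350],(686,600),interpolation=cv2.INTER_CUBIC))
p=P.reshape(-1,4)[:,:3]; q=p[(np.hypot(p[:,0]-694,p[:,1]+148)<50)&(p[:,2]>50)&(p[:,2]<170)]
print(np.histogram(q[:,2],np.arange(50,140,5)))
E
```

```text
(array([  0,   1,  36, 180, 137,  40,   4,  12,   6,  11,  20,  29,  19,
        12,   0,   0,   0]), array([ 50,  55,  60,  65,  70,  75,  80,  85,  90,  95, 100, 105, 110,
       115, 120, 125, 130, 135]))
```

View pics/s2.png

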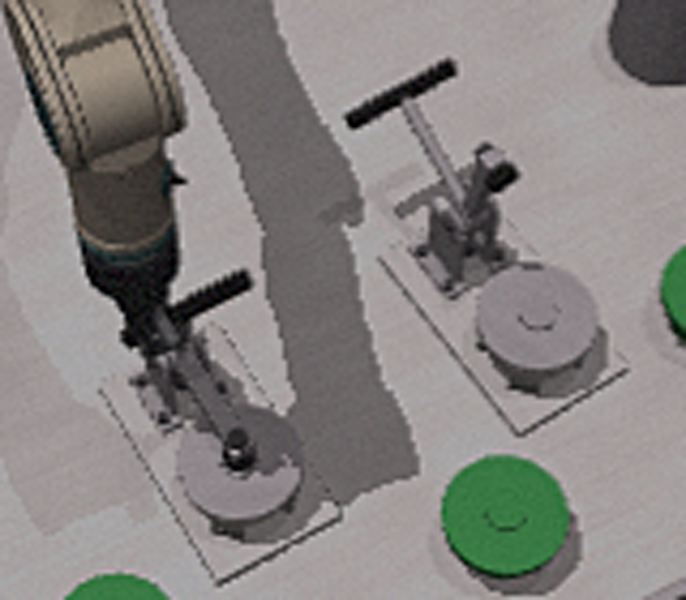

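The clamp is down on the right lid. The lid top now reads about 70 mm, the same as the home lid on the left. I'll press a few mm further for margin and hold.

>>> step_arm --plan '[{"dx":0,"dy":0.015,"dz":0.005,"ax":0,"ay":0,"az":0,"gripper":0},{"dx":0,"dy":0.01,"dz":0.004,"ax":0,"ay":0,"az":0,"gripper":0},{"dx":0,"dy":0,"dz":0,"ax":0,"ay":0,"az":0,"gripper":0},{"dx":0,"dy":0,"dz":0,"ax":0,"ay":0,"az":0,"gripper":0},{"dx":0,"dy":0,"dz":0,"ax":0,"ay":0,"az":0,"gripper":0},{"dx":0,"dy":0,"dz":0,"ax":0,"ay":0,"az":0,"gripper":0},{"dx":0,"dy":0,"dz":0,"ax":0,"ay":0,"az":0,"gripper":0},{"dx":0,"dy":0,"dz":0,"ax":0,"ay":0,"az":0,"gripper":0}]'

```text
clock: 7.6
eef_pos: [620.8, -191.9, 228.0]
tool_rot: [-3.124, 0.0, 1.645]
force: [-28.9, 3.2, 38.7]
width: 15.9
gripper_force: 73.4
```

The tool now meets a firm stop: 29 N of extra push moves it only 0.5 mm. So the pad is on a home lid at q≈1.40. I'll swing it back.

>>> step_arm --plan '[{"dx":0,"dy":-0.025,"dz":-0.009,"ax":0,"ay":0,"az":0,"gripper":0},{"dx":0.0005,"dy":-0.0427,"dz":-0.0102,"ax":0,"ay":0,"az":0,"gripper":0},{"dx":0.0005,"dy":-0.0435,"dz":-0.0058,"ax":0,"ay":0,"az":0,"gripper":0},{"dx":0.0005,"dy":-0.0439,"dz":-0.0014,"ax":0,"ay":0,"az":0,"gripper":0},{"dx":0.0005,"dy":-0.0438,"dz":0.003,"ax":0,"ay":0,"az":0,"gripper":0},{"dx":0.0005,"dy":-0.0433,"dz":0.0075,"ax":0,"ay":0,"az":0,"gripper":0},{"dx":0.0005,"dy":-0.0423,"dz":0.0118,"ax":0,"ay":0,"az":0,"gripper":0},{"dx":0.0005,"dy":-0.0409,"dz":0.016,"ax":0,"ay":0,"az":0,"gripper":0},{"dx":0.0005,"dy":-0.0391,"dz":0.0201,"ax":0,"ay":0,"az":0,"gripper":0},{"dx":0,"dy":0,"dz":0,"ax":0,"ay":0,"az":0,"gripper":0}]'

```text
clock: 8.85
eef_pos: [521.4, -198.5, 215.1]
tool_rot: [3.138, 0.0, 1.646]
force: [1.7, 1.3, 3.0]
width: 16.4
gripper_force: 69.9
```

>>> step_arm --plan '[{"dx":0.0005,"dy":-0.0368,"dz":0.024,"ax":0,"ay":0,"az":0,"gripper":0},{"dx":0.0005,"dy":-0.0342,"dz":0.0276,"ax":0,"ay":0,"az":0,"gripper":0},{"dx":0.0005,"dy":-0.0312,"dz":0.0309,"ax":0,"ay":0,"az":0,"gripper":0},{"dx":0.0005,"dy":-0.028,"dz":0.0339,"ax":0,"ay":0,"az":0,"gripper":0},{"dx":0.0005,"dy":-0.0244,"dz":0.0365,"ax":0,"ay":0,"az":0,"gripper":0},{"dx":0.0005,"dy":-0.0206,"dz":0.0388,"ax":0,"ay":0,"az":0,"gripper":0},{"dx":0,"dy":0,"dz":0,"ax":0,"ay":0,"az":0,"gripper":0},{"dx":0,"dy":0,"dz":0,"ax":0,"ay":0,"az":0,"gripper":0}]'

```text
clock: 9.85
eef_pos: [468.6, -202.1, 158.3]
tool_rot: [3.139, 0.002, 1.647]
force: [3.5, -1.5, 6.5]
width: 15.9
gripper_force: 68.1
```

The bar is back at its start pose, so I'll release it, then rise and back off toward -y.

>>> step_arm --plan '[{"dx":0,"dy":0,"dz":0,"ax":0,"ay":0,"az":0,"gripper":1},{"dx":0,"dy":0,"dz":0,"ax":0,"ay":0,"az":0,"gripper":1},{"dx":0,"dy":0,"dz":0,"ax":0,"ay":0,"az":0,"gripper":1},{"dx":0,"dy":0,"dz":0,"ax":0,"ay":0,"az":0,"gripper":1},{"dx":0,"dy":0,"dz":0,"ax":0,"ay":0,"az":0,"gripper":1},{"dx":0,"dy":0,"dz":-0.06,"ax":0,"ay":0,"az":0,"gripper":1},{"dx":0,"dy":0,"dz":-0.08,"ax":0,"ay":0,"az":0,"gripper":1},{"dx":0,"dy":0,"dz":-0.1,"ax":0,"ay":0,"az":0,"gripper":1},{"dx":0,"dy":0,"dz":-0.1,"ax":0,"ay":0,"az":0,"gripper":1},{"dx":-0.1,"dy":0,"dz":0,"ax":0,"ay":0,"az":0,"gripper":1},{"dx":-0.1,"dy":0,"dz":0,"ax":0,"ay":0,"az":0,"gripper":1},{"dx":-0.1,"dy":0,"dz":0,"ax":0,"ay":0,"az":0,"gripper":1},{"dx":-0.1,"dy":0,"dz":0,"ax":0,"ay":0,"az":0,"gripper":1},{"dx":0,"dy":0,"dz":0,"ax":0,"ay":0,"az":0,"gripper":1},{"dx":0,"dy":0,"dz":0,"ax":0,"ay":0,"az":0,"gripper":1}]'

```text
clock: 11.72
eef_pos: [476.4, -320.3, 259.1]
tool_rot: [-3.141, -0.001, 1.647]
force: [0.3, 0.5, -1.0]
width: 85.3
gripper_force: 0.0
```

```bash
python3 - <<'E'
from h import *
im=ctrl.get_image("scene");P=pts(im);p=P.reshape(-1,4)[:,:3]
cv2.imwrite("pics/s3.png",cv2.resize(im["color"][...,::-1],(800,600)))
for c in((694,-148),(684,163)):
    q=p[(np.hypot(p[:,0]-c[0],p[:,1]-c[1])<70)&(p[:,2]>60)&(p[:,2]<100)&(p[:,0]>c[0]-30)]
    print(np.median(q,0).round(1),((q.max(0)+q.min(0))/2).round(1))
b=p[(im["color"].reshape(-1,3).max(1)<70)&(abs(p[:,0]-467)<25)&(abs(p[:,1]+162)<70)&(p[:,2]>100)]; print(len(b),b.mean(0))
E
```

```text
[ 704.2 -147.3   70.2] [ 707.6 -145.6   72.9]
[694.8 162.5  70.6] [699.4 165.8  71.6]
115 [ 470.56791544 -160.65600061  160.26653275]
```

View pics/s3.png

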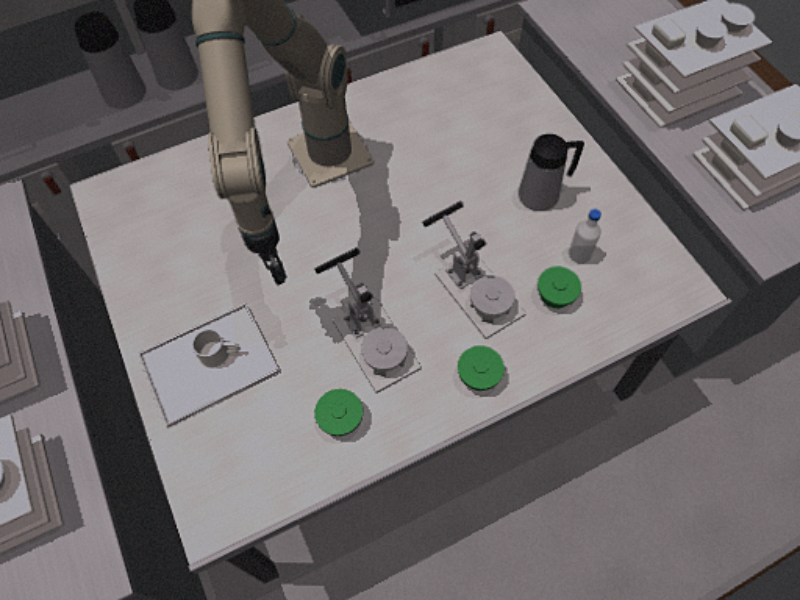

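Both clamps are open (right bar back at (337,261), z≈160 on top). Both lids read about 70 mm, and the right dish is still in its nest at (384,349). The arm is clear, so I'll hand the job in.

```bash
python3 -c "
from cell import ctrl
print(ctrl.finish_job())"
```

```text
the job is handed in; nothing more can be done
None
```

I handed the job in at about 12 s: the right station's proud lid was pressed home and held about 1 s, and its clamp is back open, with both lids at equal height in the last picture; no verdict was returned.

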